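# Take the bent bracket out of the bending die and seat it in the checking nest

## Task

Lift the bent aluminium bracket out of the V-shaped bending die and set it down, without dropping it, in the checking nest: foot flat on the dark plate, back of the upright wall snug against the long brass rail. With the bracket's left end gently push the sliding brass end stop outwards along the rail until it comes up solid (a firm push of 10 to 20 N, never over 40 N), let go of the bracket there, snug against rail and stop, and leave the other things on the bench alone.

Things in the scene. Friction and masses are not known exactly. Their poses are not given: they have to be found in the camera images.
- bracket_wall (a point): Loose bent aluminium L bracket, 0.2-0.4 kg, 110 mm long, 8 mm thick, both legs 60 mm outside. One leg is the plain wall, the other the foot with two 11 mm holes. Point: centre of the wall (mid-length, mid-thickness, 30 mm from heel and from free edge). z: up the wall to its free edge; x: square to the wall, to the foot's side (wall's back at -4 mm, foot from -4 to +56 mm); y: along the length.
- die_apex (a point): Bottom of the die's V groove, 40 mm above the bench, midway between the cheeks; x to the rear, y along the groove, z up. The bracket starts in the V with its heel here (up to 8 mm off along y), its wall leaning 25 degrees off vertical towards the die's front; the upper 36 mm of the wall stand clear of the die.
- die: Fixed steel bending die, 172 mm long (y), 136 mm deep, 72 mm high, with blue end cheeks at y = +-64 to +-74 mm. The V's front face rises 24 mm along its slope, 25 degrees off vertical, and beyond its top edge the 16 mm thick steel falls away; the rear face rises 50 mm along its slope, 25 degrees above level. Origin: on the bench, 40 mm under the V's bottom.
- nest_rail (a point): On top of the nest's plate at the foot of the rail's face, half-way along the plate. z up. Rail face: plane x = 0 (rail on the -x side, 14 mm thick, y = -98 to +62 mm). The plate is free to x = 100 mm, y = -100 mm. A seated bracket has its wall upright with its back on the rail, its foot pointing to +x, and its +y end on the end stop.
- nest: Fixed checking nest: dark steel plate 200 mm long (y), 130 mm deep (x), 16 mm thick, with a long brass rail along its near side (-x) and a sliding brass end stop at its left (+y), both about 22 mm high above the plate. Origin: centre of its underside, on the bench.
- end_stop: Sliding brass end stop on the nest, 40 mm wide (x), 14 mm thick. Origin: bottom middle of its face (plane y = 0, facing -y), 23 mm from the rail face; axes as the nest's. It slides along the rail to +y against about 2 N of friction, stays where left, and comes up solid on a small steel end block after 11 to 23 mm. Where that is differs each time and is not given: feel for it.
- strap: loose clamp strap with two holes, 76x27x14 mm; a bystander. Origin under its centre
- plate: loose flat steel plate with a hole, 132x43x8 mm; a bystander. Origin under its centre
- nut: loose hexagon nut, 25 mm across, 16 mm high; a bystander. Origin under its centre
- shank: loose broken-off tool shank, 86x29x23 mm; a bystander. Origin under its centre
- mill: loose brown shell mill standing upright, 39 mm across, 46 mm high; a bystander. Origin under its centre
Mind the look-alikes: they are no part of the job. There is more than one size of the part that bears bracket_wall; the job needs the larger.

How it is judged:
By the outcome, as a careful person would: the job done as asked, in the order asked, and still so for the second after the job is handed in, with the robot touching nothing.
It also fails if it takes over 59 s, if anything falls off the work surface, if the arm or the gripper's body presses on something with over 40 N, if the wrist force passes 120 N, or if a joint passes its speed limit or range.

## Robot

A 6-joint arm with a two-finger parallel gripper is mounted at the origin on a cart in front of the work surface, level with it; the furniture and walls round the work are solid. World frame = base frame: x ahead of the robot, y to its left, z up, the work surface at z = 0. Lengths are in mm, angles in rad, forces in N, time in s.
With the tool pointing down it reaches from about 200 to 875 mm from the base axis. Payload 3.4 kg.
Tool frame: the origin (TCP) lies midway between the tips of the shut fingers; the grasp point (between the pads) lies 19 mm behind it; z points along the fingers, y is the direction in which the jaws open and shut (so a half turn about z gives the same grasp; the last joint's range is limited). The gripper opens to 94 mm and grips with 3 to 60 N. Pads are 16 mm wide; open, the fingers measure 119 mm over their backs; the gripper's body (75 mm by 177 mm) begins 78 mm behind the grasp point.
Start: joints at [-1.298, 0.276, 1.505, -0, 1.361, -0.121], TCP at [220.63, -531.025, 205.493] pointing down, gripper open.
Joint ranges: [-2.89, 2.89], [-0.75, 2.08], [0.22, 2.7], [-1.18, 4.32], [0.11, 2.71], [-2.7, 2.7]. Speed limits (rad/s): [2.57, 2.57, 3.14, 3.14, 3.14, 3.14].

## Interface

Orientations are given as a unit quaternion [x, y, z, w].
In Python, from plant import env, optics gives the robot as it stands.
- The arm moves only by the tool play_rows, never from a script. Its arguments are lists of equal length, an entry for each row: "gripper": the opening, from 0 (shut) to 1 (fully open); "delta_pos": the shift along the tool's x, y, z in m, a list of three; "turn": the turn about the tool's z in rad. In form: {"gripper": [gripper, ...], "delta_pos": [[x, y, z], ...], "turn": [turn, ...]}. A call has exactly 8 rows; each row shifts and turns the commanded pose from where the row before left it, along the tool's axes as they then stand; what a row does not reach is not made up. A row lasts 1/8 s, in which the tool goes at most 62.5 mm and 10.7 degrees, less where a joint would pass 70% of its speed; a pose out of reach is approached as far as the arm can. A call is refused whole if a number of a shift passes 0.0625 or a number of a turn 0.188, either way. A call with a gripper value outside its range is refused whole. The fingers move at their own pace and stop on an object; "newtons" is the grip in N (left out, the last holds). Time passes only in rows, so rows that do not move let the fingers close, or fill a call up. It gives the time, the measured TCP pose, the force and the opening at its end, in the units of the state.
- env.sense(): the state, without advancing time (a new reading comes with each control period).
- optics.capture(name): name is "scene" or "side" or "wrist"; returns the picture (420x560x3 uint8, red, green, blue); there is no depth.
- optics.camera_model(name): a dict with "vertical_fov" (degrees; the focal length in pixels is half the picture's height over the tangent of half this angle, whatever the lens; pixels are square), "cx", "cy" (the principal point, pixels), "dist" ([k1, k2, p1, p2, k3] as OpenCV has them; the pictures are not rectified), "R" (3x3) and "t" (3): a world point X has camera coordinates R X + t. Camera axes: x right, y down, z forward; pixel columns grow to the right and rows downward; lengths in mm; the calibration is good to about 2 mm. A picture is of the moment at which its call begins: read the wrist's pose just before it. camera_model takes no time and is no camera call; for the wrist camera it gives the pose at the moment of the call.
- env.finish_job(): hands the job in, once; it reports no verdict.
The state is a dict: "time_s": time; "q": joint angles; "qvel": joint speeds; "joint_torque": joint torques, N m; "position": TCP position; "eef_rot": TCP orientation; "force": force on the tool from outside, world axes, zero at the start; "torque": the same for the moment, N m; "finger_gap": finger opening in mm.
Only numpy, scipy, OpenCV 4.12 (cv2) and the standard library are available. Lean on these libraries where they do the work, as an engineer would, in place of code of your own. Each camera call takes 0.05 s, during which the arm holds its last target.

## Working session

There is one attempt and no reset: what is moved stays moved. The work goes in short steps, Python scripts to look and compute and a tool call to move; the robot and the scene stay as the last step left them, time stands still between calls to the robot, and variables do not carry over. Pictures are saved under pics/ and viewed, and the job is handed in when it is done.

Besides the shell and the picture viewer there is one more tool, called after "Call:" by a JSON object that holds its "name" and its "arguments". play_rows: Moves the arm, as the interface text tells. Its arguments: {"type":"object","properties":{"gripper":{"type":"array","items":{"type":"number"}},"delta_pos":{"type":"array","items":{"type":"array","items":{"type":"number"}}},"turn":{"type":"array","items":{"type":"number"}},"newtons":{"type":"number"}},"required":["gripper","delta_pos","turn"]}

```bash
ls -R . | head -30; mkdir -p pics
python3 - <<'E'
from plant import env, optics
import cv2,json
s=env.sense(); print(s)
for n in ["scene","side","wrist"]:
    m=optics.camera_model(n); print(n,m)
    im=optics.capture(n); cv2.imwrite(f"pics/{n}0.png",im[:,:,::-1])
E
```

```text
.:
pics

./pics:
{'time_s': 0.0, 'q': array([-1.29798302e+00,  2.76577841e-01,  1.50608256e+00, -1.48400826e-05,
        1.36070838e+00, -1.20982981e-01]), 'qvel': array([ 0.00013504, -0.00058691, -0.00098525, -0.00086885,  0.00050134,
       -0.00066091]), 'joint_torque': array([ 6.17410715e-04, -4.04573858e+01, -2.37230462e+01,  7.04317004e-02,
        3.46243952e-02, -1.33245958e-04]), 'position': array([ 220.47416769, -530.45217173,  204.63468809]), 'eef_rot': array([ 9.80677415e-01,  1.95629801e-01, -7.45873258e-05, -8.84954892e-04]), 'force': array([ 0.58131477, -0.63515044, -0.26085628]), 'torque': array([-0.02707803, -0.04038028,  0.0236829 ]), 'finger_gap': 94.00668953817977}
scene {'vertical_fov': 44.45592847318633, 'cx': 279.92354654795855, 'cy': 211.82214318308914, 'dist': array([-0.05338832,  0.        ,  0.        ,  0.        ,  0.        ]), 'R': array([[ 0.80557277, -0.59239485, -0.01099364],
       [-0.2570405 , -0.33270041, -0.90732608],
       [ 0.53383771,  0.73374299, -0.42028385]]), 't': array([-298.98524809,  258.23573046,  766.20603661])}
side {'vertical_fov': 56.86592604370756, 'cx': 284.6602379861917, 'cy': 208.29633938241457, 'dist': array([-0.08696508,  0.        ,  0.        ,  0.        ,  0.        ]), 'R': array([[ 0.90641229, -0.42220226, -0.01272838],
       [-0.25396925, -0.52066466, -0.81511222],
       [ 0.337515  ,  0.74206036, -0.57916323]]), 't': array([-389.32458428,  266.02477445,  584.28736892])}
wrist {'vertical_fov': 58.64275195657242, 'cx': 281.6621309426061, 'cy': 213.0136414408802, 'dist': array([-0.0047774,  0.       ,  0.       ,  0.       ,  0.       ]), 'R': array([[ 3.83404429e-01, -9.23580098e-01, -9.19688267e-04],
       [-8.95731023e-01, -3.72085806e-01,  2.43347666e-01],
       [-2.25093264e-01, -9.24767796e-02, -9.69938693e-01]]), 't': array([-574.48673727,  -24.03937874,  391.31213429])}
```

View pics/scene0.png

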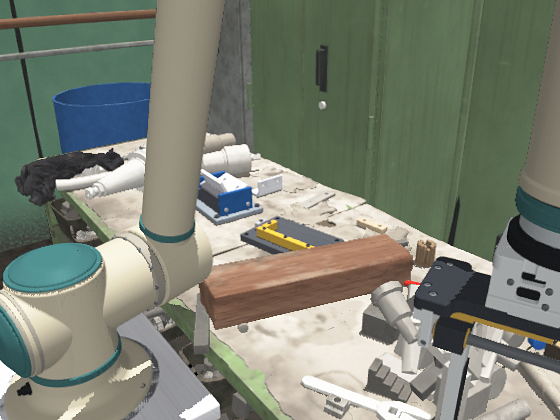

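View pics/side0.png

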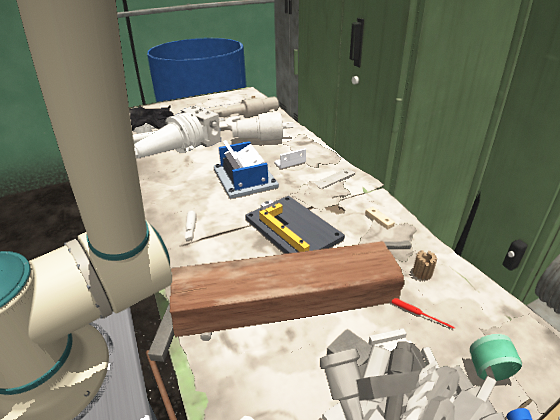

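View pics/wrist0.png

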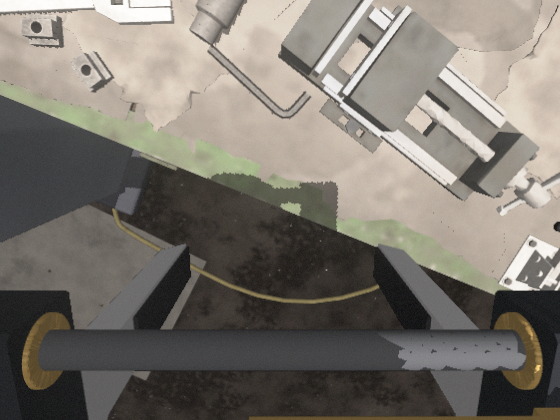

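The scene view shows the die (blue cheeks) near (228,195) with a bracket in it, a smaller loose bracket near (270,185) and the nest near (295,235). A wooden beam lies in front of them. Next I enlarge the side view.

```bash
cat > h.py <<'E'
import numpy as np, cv2
from plant import env, optics
def K(m):
    f=210/np.tan(np.radians(m["vertical_fov"])/2)
    return np.array([[f,0,m["cx"]],[0,f,m["cy"]],[0,0,1.]])
def ray(m,px):
    u=cv2.undistortPoints(np.array(px,float).reshape(-1,1,2),K(m),m["dist"]).reshape(-1,2)
    d=np.c_[u,np.ones(len(u))]@m["R"]
    return -m["R"].T@m["t"], d/np.linalg.norm(d,axis=1)[:,None]
def onz(m,px,z):
    c,d=ray(m,px); return c+d*((z-c[2])/d[:,2])[:,None]
def proj(m,X):
    r,_=cv2.Rodrigues(m["R"])
    return cv2.projectPoints(np.array(X,float).reshape(-1,3),r,np.array(m["t"],float),K(m),m["dist"])[0].reshape(-1,2)
def crop(im,x0,y0,x1,y1,s,fn):
    c=cv2.resize(im[y0:y1,x0:x1],None,fx=s,fy=s,interpolation=cv2.INTER_CUBIC)
    for x in range((x0//20+1)*20,x1,20): cv2.putText(c,str(x),(int((x-x0)*s),10),0,.35,(0,0,255),1); cv2.line(c,(int((x-x0)*s),12),(int((x-x0)*s),18),(0,0,255),1)
    for y in range((y0//20+1)*20,y1,20): cv2.putText(c,str(y),(0,int((y-y0)*s)),0,.35,(0,0,255),1)
    cv2.imwrite(fn,c)
E
python3 - <<'E'
from h import *
im=cv2.imread("pics/side0.png"); crop(im,170,125,370,275,4,"pics/side0c.png")
im=cv2.imread("pics/scene0.png"); crop(im,180,150,380,300,4,"pics/scene0c.png")
m=optics.camera_model("side")
print(onz(m,[[248,195],[215,195],[278,185],[246,212],[345,232],[314,252],[291,165]],0).round())
E
```

```text
[[484. 341.   0.]
 [407. 379.   0.]
 [573. 351.   0.]
 [453. 273.   0.]
 [627. 102.   0.]
 [532.  74.   0.]
 [652. 435.   0.]]
```

View pics/side0c.png

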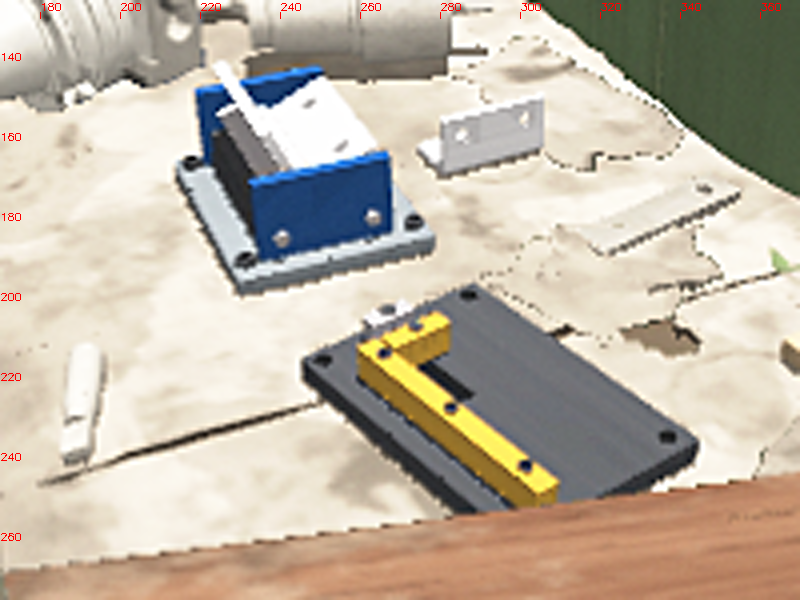

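View pics/scene0c.png

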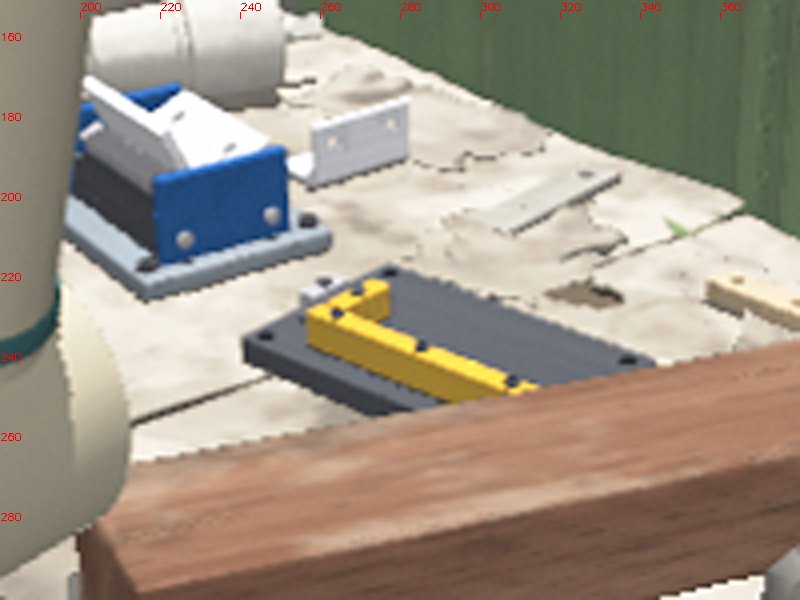

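Run:
```python
from h import *
s=env.sense(); m=optics.camera_model("wrist")
from scipy.spatial.transform import Rotation as R
T=R.from_quat(s["eef_rot"]).as_matrix()
c=-m["R"].T@m["t"]
print(T.round(3)); print("cam in tool",T.T@(c-s["position"]), "cam axes in tool\n",(T.T@m["R"].T).round(3))
ms=optics.camera_model("side")
print("beam", onz(ms,[[388,242],[403,265],[170,268],[172,334],[405,288]],80).round())
print("nest top", onz(ms,[[247,215],[287,196],[344,235]],16).round())
print("die base", onz(ms,[[230,198],[278,185],[215,166]],10).round())
```

```text
[[ 0.923  0.384 -0.   ]
 [ 0.384 -0.923  0.001]
 [ 0.    -0.001 -1.   ]]
cam in tool [ 7.17171267e+01  6.64536781e-02 -1.80139793e+02] cam axes in tool
 [[-0.    -0.97  -0.244]
 [ 1.    -0.     0.001]
 [-0.001 -0.244  0.97 ]]
beam [[ 625.  -40.   80.]
 [ 611. -102.   80.]
 [ 242.   68.   80.]
 [ 215.  -72.   80.]
 [ 579. -146.   80.]]
nest top [[444. 239.  16.]
 [562. 270.  16.]
 [608.  78.  16.]]
die base [[434. 333.  10.]
 [567. 336.  10.]
 [447. 510.  10.]]
```

Call:
{"name": "play_rows", "arguments": {"gripper": [1, 1, 1, 1, 1, 1, 1, 1], "delta_pos": [[0.037, -0.043, -0.005], [0.04, -0.04, -0.005], [0.043, -0.037, -0.005], [0.045, -0.034, -0.005], [0.048, -0.03, -0.005], [0.05, -0.027, -0.005], [0.052, -0.023, 0], [0.053, -0.019, 0]], "turn": [-0.073, -0.073, -0.073, -0.073, -0.073, -0.073, -0.073, -0.073]}}

```text
time_s: 1.15
position: [363.0, -99.2, 235.6]
eef_rot: [0.882, 0.47, 0.0, 0.0]
force: [1.0, -0.6, 0.2]
finger_gap: 94.4
```

Call:
{"name": "play_rows", "arguments": {"gripper": [1, 1, 1, 1, 1, 1, 1, 1], "delta_pos": [[0.054, -0.015, 0], [0.055, -0.011, 0], [0.056, -0.007, 0], [0.056, -0.003, 0], [0.056, 0.001, 0], [0.056, 0.005, 0], [0.056, 0.009, 0], [0.055, 0.013, 0]], "turn": [-0.073, -0.073, -0.073, -0.073, -0.073, -0.073, -0.073, -0.073]}}

```text
time_s: 2.15
position: [504.2, 328.4, 235.1]
eef_rot: [0.709, 0.705, -0.0, 0.0]
force: [1.4, -0.5, 0.8]
finger_gap: 93.6
```

Run:
```python
from h import *
s=env.sense(); print({k:np.round(s[k],3) for k in ["time_s","position","eef_rot","q","qvel","force"]})
im=optics.capture("wrist")[:,:,::-1]; cv2.imwrite("pics/w1.png",im)
s=env.sense();print(s["position"])
im=optics.capture("wrist")[:,:,::-1]; cv2.imwrite("pics/w1b.png",im)
m=optics.camera_model("wrist"); import pickle; pickle.dump((s,m),open("w1b.pkl","wb"))
```

```text
{'time_s': np.float64(2.15), 'position': array([504.197, 328.356, 235.087]), 'eef_rot': array([ 0.709,  0.705, -0.   ,  0.   ]), 'q': array([ 0.462,  0.302,  1.393, -0.   ,  1.446,  0.468]), 'qvel': array([ 0.574,  0.528, -0.752, -0.005,  0.214, -0.003]), 'force': array([ 1.423, -0.485,  0.796])}
[506.40743437 335.51407226 234.06064332]
```

View pics/w1b.png

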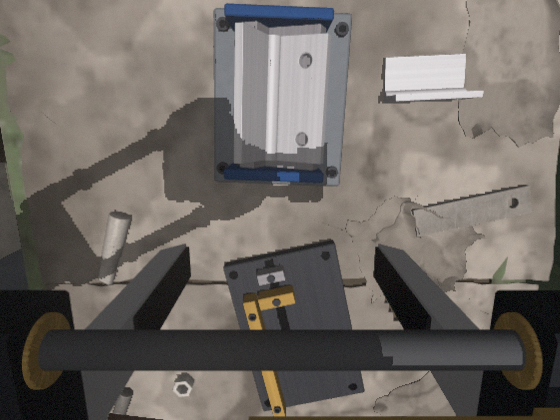

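The wrist view shows two brackets. One lies in the die at (270,95), with its foot (two holes) on the right and its wall on the left. The other is loose on the bench at (428,78). The one in the die fits, because it sits in the V and looks longer. I'll confirm this by measuring in an enlarged crop.

Run:
```python
from h import *
im=cv2.imread("pics/w1b.png"); crop(im,200,0,360,195,3,"pics/w1c.png"); crop(im,370,40,500,115,5,"pics/w1s.png"); crop(im,210,230,380,415,3,"pics/w1n.png")
```

```text
(no output)
```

View pics/w1c.png

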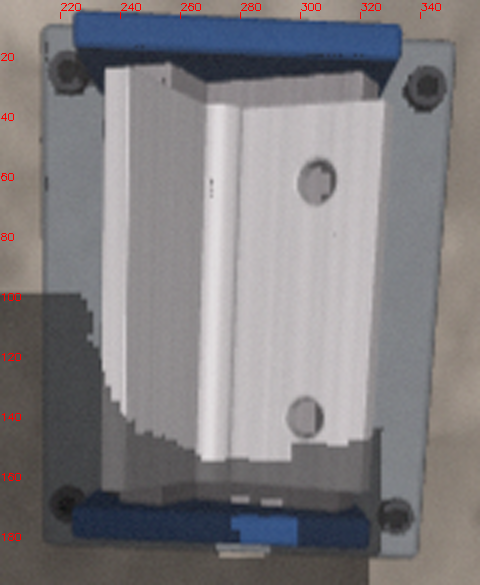

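View pics/w1n.png

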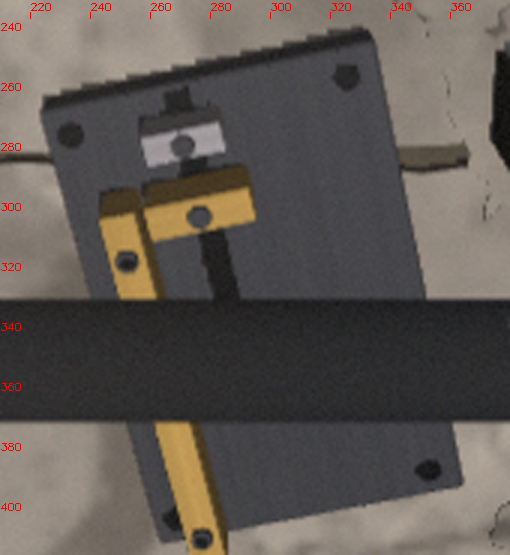

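View pics/w1s.png

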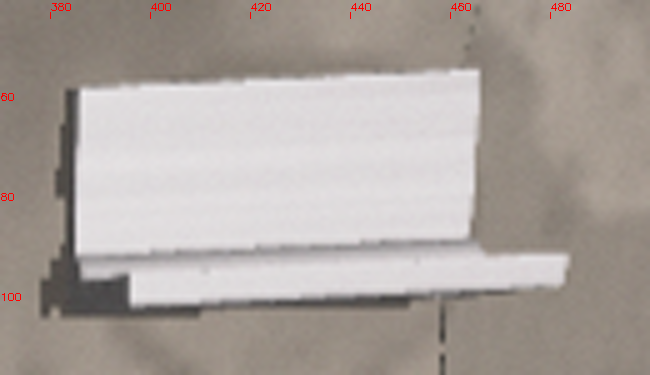

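Run:
```python
from h import *; import pickle
s,m=pickle.load(open("w1b.pkl","rb"))
print("TCP",s["position"])
def P(n,px,z): print(n,onz(m,px,z)[:,:2].round(1).tolist())
P("wall top outer: far, y=100, near",[[234.8,22.5],[234.3,100],[233.5,163]],94.4)
P("wall top inner",[[242,22],[242,130]],97.8)
P("die base corners tl tr br bl",[[214,10],[351,14],[339,184],[214,181]],8)
P("bolts",[[223,24],[342,28],[331,172],[222,168]],14)
P("cheek top outer far/near L,R",[[227,4.5],[334,9],[224.5,169],[323,171.5]],72)
P("small br foot",[[385,58],[464,54],[384,91],[462,88]],8); P("small wall top",[[395,102],[483,97]],40)
# hole in foot
P("nest plate corners tl tr br bl",[[225,262],[334,238.5],[364,391],[264,411]],16)
P("stop top: rear-left, right, face-left, face-right",[[258,301],[293,294],[260.5,311],[295,303]],38)
P("rail top: TL TR, at y=320 L R, bottom R",[[243,303],[256,300],[248,320],[260,320],[284,411]],38)
P("block",[[257,275],[283,270],[259,285],[284,280]],30)
```

```text
TCP [506.40743437 335.51407226 234.06064332]
wall top outer: far, y=100, near [[470.2, 476.0], [467.8, 417.8], [465.3, 366.3]]
wall top inner [[476.1, 475.5], [473.7, 393.8]]
die base corners tl tr br bl [[440.1, 507.4], [575.6, 503.2], [569.2, 333.1], [432.0, 337.1]]
bolts [[449.4, 493.3], [566.2, 489.2], [559.2, 347.2], [442.4, 352.0]]
cheek top outer far/near L,R [[461.6, 494.9], [550.4, 491.1], [453.9, 358.3], [544.3, 355.6]]
small br foot [[611.7, 462.4], [691.6, 465.9], [612.6, 430.4], [693.2, 433.1]]
small wall top [[615.5, 418.0], [699.6, 422.3]]
nest plate corners tl tr br bl [[441.5, 245.5], [564.4, 273.0], [607.7, 73.3], [482.6, 44.2]]
stop top: rear-left, right, face-left, face-right [[479.6, 208.2], [518.1, 216.5], [482.1, 196.1], [520.4, 205.6]]
rail top: TL TR, at y=320 L R, bottom R [[463.0, 205.9], [477.4, 209.4], [467.9, 185.0], [481.4, 185.0], [507.8, 63.9]]
block [[478.5, 235.6], [507.3, 241.4], [480.5, 223.6], [508.3, 229.5]]
```

The die bracket measures 110 mm between its ends (y 366→476). The loose one at (428,78) is about 84 mm with 40 mm legs, so the die bracket is the right one. Next I move above its wall with the fingers partly closed.

Call:
{"name": "play_rows", "arguments": {"gripper": [0.55, 0.55, 0.55, 0.55, 0.55, 0.55, 0.55, 0.55], "delta_pos": [[0.03, -0.01, -0.0], [0.03, -0.01, 0.02], [0.025, -0.0085, 0.03], [0, 0, 0.03], [0, 0, 0.03], [0, 0, 0], [0, 0, 0], [0, 0, 0]], "turn": [0.019, 0.019, 0, 0, 0, 0, 0, 0]}}

```text
time_s: 3.25
position: [478.8, 412.5, 127.2]
eef_rot: [0.724, 0.69, 0.001, 0.0]
force: [-0.6, 0.4, -0.2]
finger_gap: 51.4
```

Run:
```python
from h import *
s=env.sense(); print({k:np.round(s[k],4) for k in ["time_s","position","eef_rot","qvel","force"]}, np.degrees(2*np.arctan2(s["eef_rot"][1],s["eef_rot"][0])))
m=optics.camera_model("wrist"); im=optics.capture("wrist")[:,:,::-1]; cv2.imwrite("pics/w2.png",im)
ms=optics.camera_model("side"); im=optics.capture("side")[:,:,::-1]; crop(im,180,90,330,210,5,"pics/s2.png")
import pickle; pickle.dump((s,m),open("w2.pkl","wb"))
```

```text
{'time_s': np.float64(3.25), 'position': array([478.7915, 412.4744, 127.1656]), 'eef_rot': array([7.237e-01, 6.901e-01, 1.400e-03, 3.000e-04]), 'qvel': array([ 0.0031,  0.0001,  0.0042,  0.0008, -0.0029, -0.0012]), 'force': array([-0.6052,  0.3957, -0.2311])} 87.27952094208362
```

View pics/w2.png

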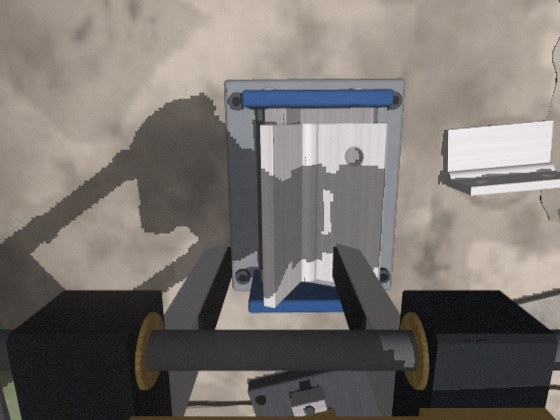

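View pics/s2.png

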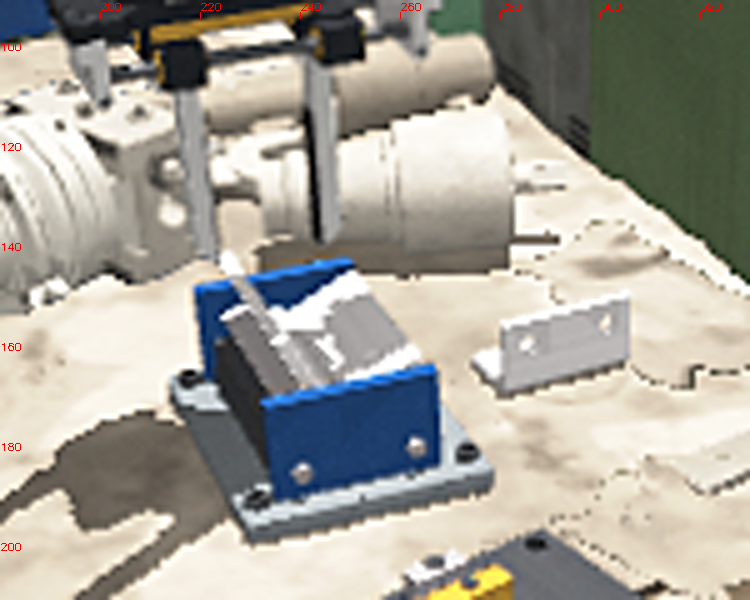

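The wrist view shows the wall's top edge as a light strip from (267,125) to (270,305), between the open fingers. I re-measure it here.

Run:
```python
from h import *; import pickle
s,m=pickle.load(open("w2.pkl","rb"))
im=cv2.imread("pics/w2.png"); crop(im,220,70,420,320,3,"pics/w2c.png")
print(onz(m,[[260.5,125],[264.5,306]],94.4).round(1),onz(m,[[273,125.5],[281,300]],97.8).round(1))
```

```text
[[471.6 480.6  94.4]
 [467.3 370.3  94.4]] [[478.6 480.   97.8]
 [477.9 375.7  97.8]]
```

View pics/w2c.png

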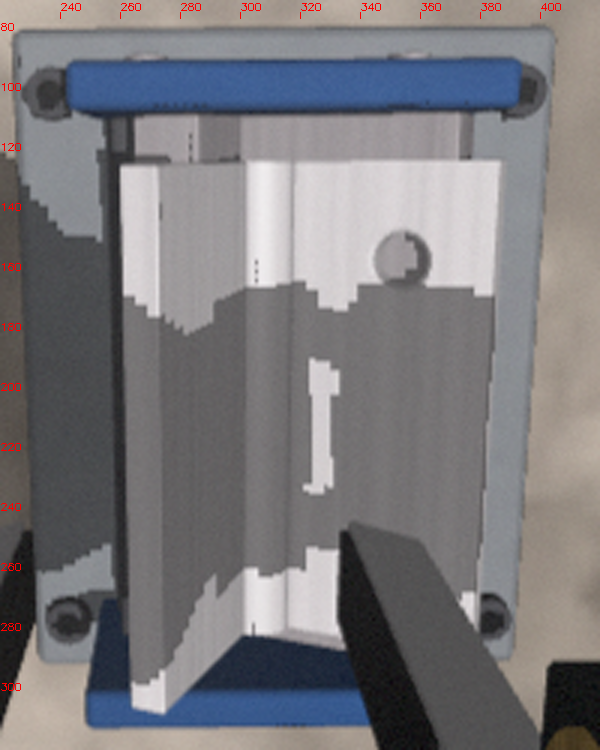

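Call:
{"name": "play_rows", "arguments": {"gripper": [0.55, 0.55, 0.55, 0.55, 0.55, 0.55, 0.55, 0.55], "delta_pos": [[0.0115, 0, 0], [0, 0, 0.01], [0, 0, 0.015], [0, 0, 0.015], [0, 0, 0.01], [0, 0, 0.008], [0, 0, 0], [0, 0, 0]], "turn": [0, 0, 0, 0, 0, 0, 0, 0]}}

```text
time_s: 4.35
position: [478.7, 423.9, 67.8]
eef_rot: [0.724, 0.69, 0.0, 0.0]
force: [-0.3, -0.0, -0.3]
finger_gap: 51.7
```

Run:
```python
from h import *
s=env.sense(); print({k:np.round(s[k],4) for k in ["time_s","position","force"]})
im=optics.capture("side")[:,:,::-1]; crop(im,190,110,310,210,6,"pics/s3.png")
```

```text
{'time_s': np.float64(4.35), 'position': array([478.7269, 423.8791,  67.8317]), 'force': array([-0.3218, -0.0193, -0.3146])}
```

View pics/s3.png

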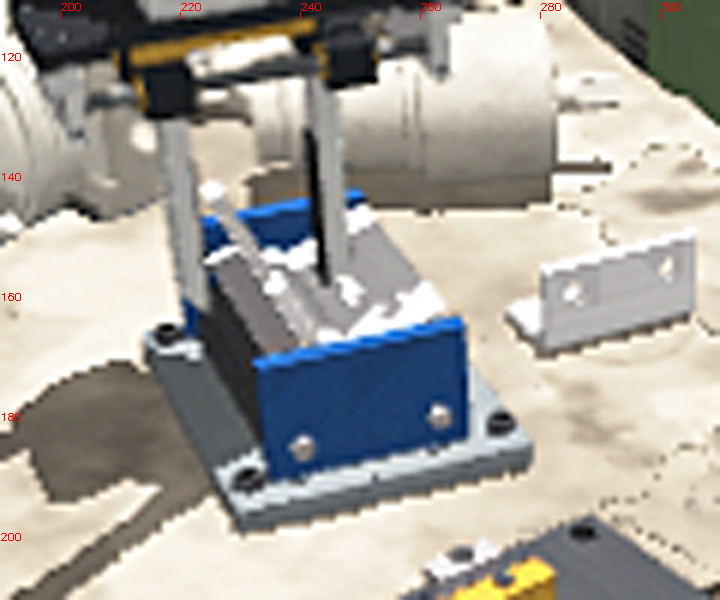

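The fingers straddle the wall (left finger tip near (222,162), right one near (242,157)) and touch nothing. Closing gently.

Call:
{"name": "play_rows", "arguments": {"gripper": [0.4, 0.3, 0.2, 0.1, 0, 0, 0, 0], "delta_pos": [[0, 0, 0], [0, 0, 0], [0, 0, 0], [0, 0, 0], [0, 0, 0], [0, 0, 0], [0, 0, 0], [0, 0, 0]], "turn": [0, 0, 0, 0, 0, 0, 0, 0], "newtons": 15}}

```text
time_s: 5.4
position: [478.1, 423.8, 67.6]
eef_rot: [0.724, 0.69, -0.0, -0.0]
force: [-3.4, -0.4, 4.6]
finger_gap: 19.9
```

Run:
```python
from h import *
s=env.sense(); print({k:np.round(s[k],4) for k in ["time_s","position","force","torque","finger_gap"]})
im=optics.capture("side")[:,:,::-1]; crop(im,190,110,310,210,6,"pics/s4.png")
```

```text
{'time_s': np.float64(5.4), 'position': array([478.069 , 423.7684,  67.6049]), 'force': array([-3.3663, -0.355 ,  4.6464]), 'torque': array([-0.1328,  0.1734,  0.0433]), 'finger_gap': np.float64(19.891)}
```

View pics/s4.png

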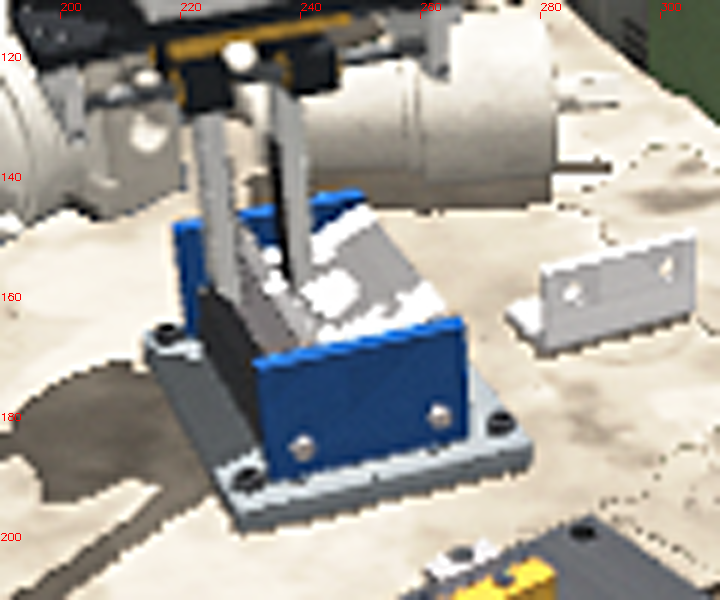

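The gap is 19.9 mm, as expected for a tilted wall with contact at its corners. I lift slowly so it can straighten between the pads.

Call:
{"name": "play_rows", "arguments": {"gripper": [0, 0, 0, 0, 0, 0, 0, 0], "delta_pos": [[0, 0, -0.003], [0, 0, -0.003], [0, 0, -0.003], [0, 0, -0.003], [0, 0, -0.003], [0, 0, -0.003], [0, 0, -0.003], [0, 0, -0.003]], "turn": [0, 0, 0, 0, 0, 0, 0, 0], "newtons": 25}}

```text
time_s: 6.45
position: [482.6, 424.1, 91.5]
eef_rot: [0.723, 0.69, 0.003, 0.002]
force: [7.3, -0.0, 1.2]
finger_gap: 7.9
```

Run:
```python
from h import *
s=env.sense(); print({k:np.round(s[k],4) for k in ["time_s","position","force","torque","finger_gap"]})
im=optics.capture("side")[:,:,::-1]; crop(im,190,110,310,210,6,"pics/s5.png")
```

```text
{'time_s': np.float64(6.45), 'position': array([482.6442, 424.0857,  91.4557]), 'force': array([ 7.2874, -0.014 ,  1.2044]), 'torque': array([-0.0353, -1.796 ,  0.041 ]), 'finger_gap': np.float64(7.867)}
```

View pics/s5.png

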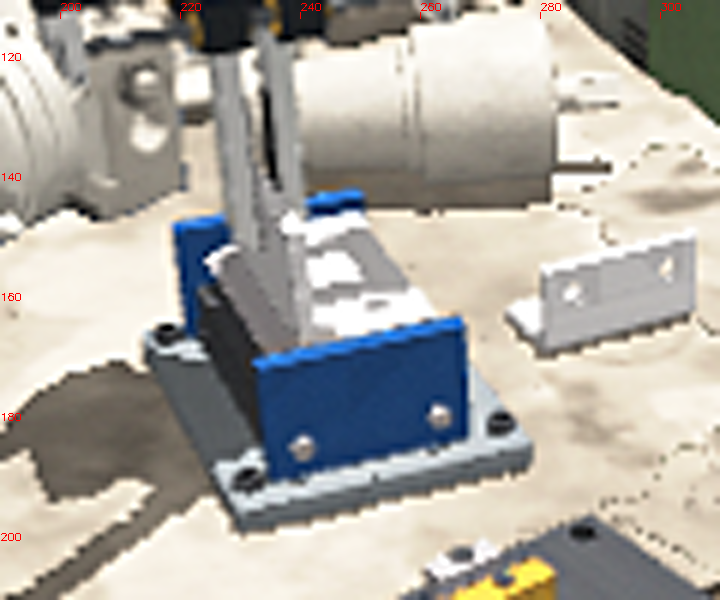

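The bracket has straightened between the pads (gap 7.9 mm). It still rests lightly on the V's front edge (7 N). I ease it rearward and lift it clear.

Call:
{"name": "play_rows", "arguments": {"gripper": [0, 0, 0, 0, 0, 0, 0, 0], "delta_pos": [[0, 0.003, -0.002], [0, 0.002, -0.004], [0, 0, -0.01], [0, 0, -0.015], [0, 0, -0.015], [0, 0, -0.015], [0, 0, -0.01], [0, 0, 0]], "turn": [0, 0, 0, 0, 0, 0, 0, 0], "newtons": 40}}

```text
time_s: 7.5
position: [483.8, 423.8, 163.7]
eef_rot: [0.724, 0.69, 0.001, 0.0]
force: [-0.6, 1.1, -3.0]
finger_gap: 7.6
```

Run:
```python
from h import *
s=env.sense(); print({k:np.round(s[k],4) for k in ["time_s","position","eef_rot","force","torque","finger_gap"]})
for n in ["side","scene"]:
    im=optics.capture(n)[:,:,::-1]; cv2.imwrite(f"pics/{n}6.png",im)
crop(cv2.imread("pics/side6.png"),190,80,350,210,5,"pics/s6.png")
crop(cv2.imread("pics/scene6.png"),170,80,330,210,5,"pics/c6.png")
m=optics.camera_model("wrist"); im=optics.capture("wrist")[:,:,::-1]; cv2.imwrite("pics/w6.png",im)
import pickle; pickle.dump((env.sense(),m),open("w6.pkl","wb"))
```

```text
{'time_s': np.float64(7.5), 'position': array([483.8203, 423.8285, 163.6905]), 'eef_rot': array([7.235e-01, 6.903e-01, 1.100e-03, 2.000e-04]), 'force': array([-0.6388,  1.0715, -3.0013]), 'torque': array([-0.0401, -0.002 , -0.0359]), 'finger_gap': np.float64(7.637)}
```

View pics/s6.png

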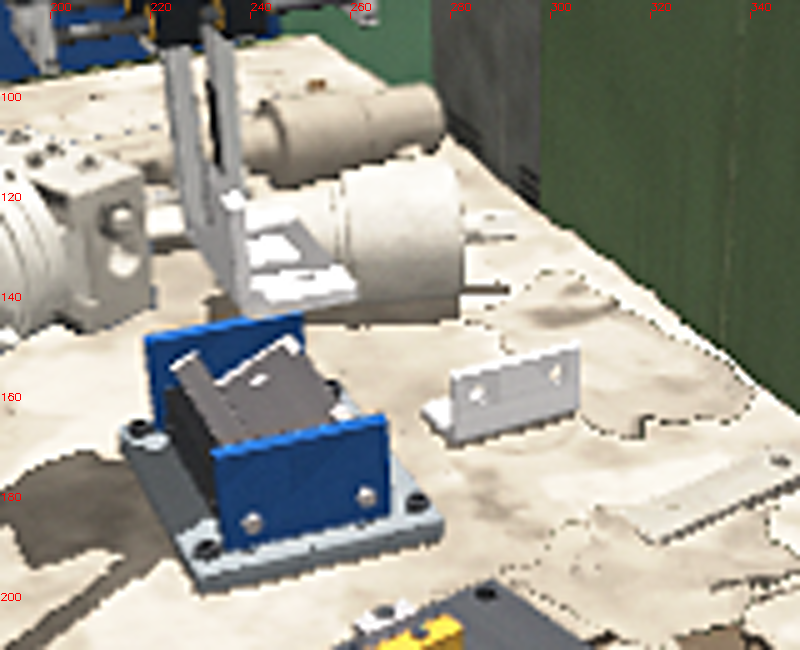

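View pics/w6.png

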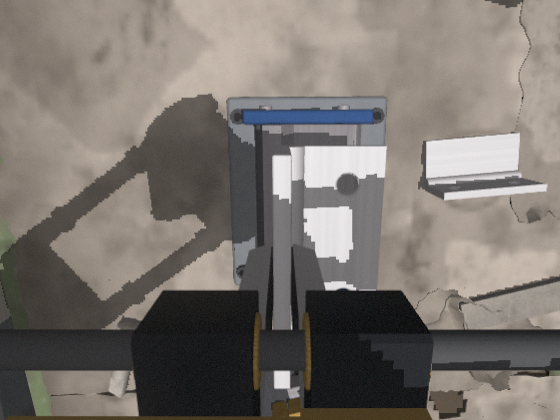

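View pics/c6.png

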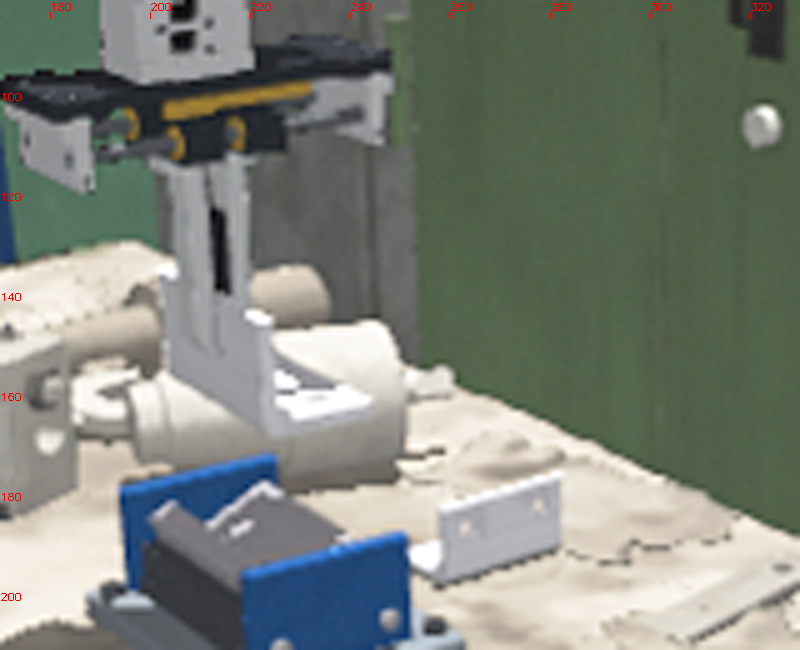

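The bracket is held upright with its foot level. In the side view the near heel corner is at about (239,142); in the scene view it is at about (224,167). I triangulate that corner.

Run:
```python
from h import *; import pickle
s,m=pickle.load(open("w6.pkl","rb")); print(s["position"])
ms=optics.camera_model("side"); mc=optics.camera_model("scene")
def tri(a,b):
    (c1,d1),(c2,d2)=ray(ms,[a]),ray(mc,[b]); d1=d1[0];d2=d2[0]
    A=np.c_[d1,-d2]; t=np.linalg.lstsq(A,c2-c1,rcond=None)[0]; p,q=c1+t[0]*d1,c2+t[1]*d2
    print((p+q).round(1)/2,np.linalg.norm(p-q).round(1))
tri([239,142.4],[224.4,166.6])
# wall top near end inner corner
def onx(m,px,x):
    c,d=ray(m,[px]); return (c+d[0]*(x-c[0])/d[0][0]).round(1)
crop(cv2.imread("pics/side6.png"),215,100,275,150,12,"pics/s6b.png")
crop(cv2.imread("pics/scene6.png"),195,125,260,175,12,"pics/c6b.png")
print(onz(m,[[272,155],[292,155],[275,388],[290,388]],195).round(1))
```

```text
[482.93889799 423.14077277 161.80888536]
[485.65 383.05 129.35] 2.5
[[483.3 480.5 195. ]
 [491.1 480.2 195. ]
 [478.9 374.  195. ]
 [485.8 373.7 195. ]]
```

View pics/s6b.png

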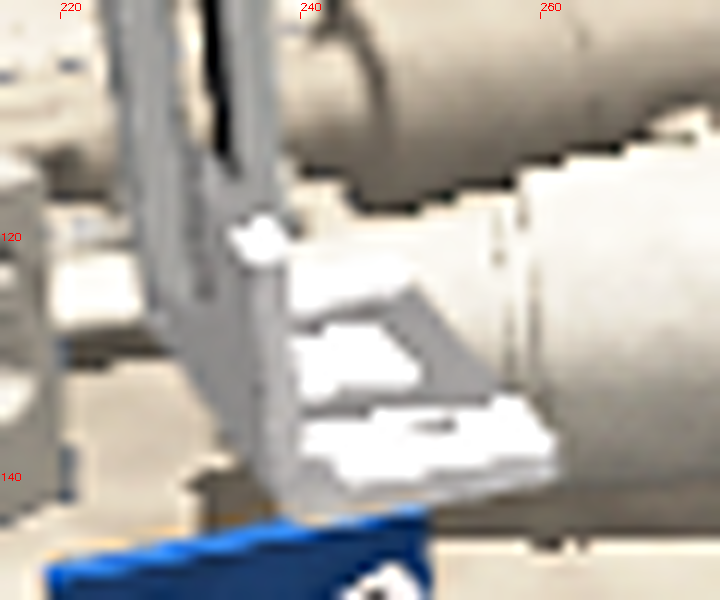

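View pics/c6b.png

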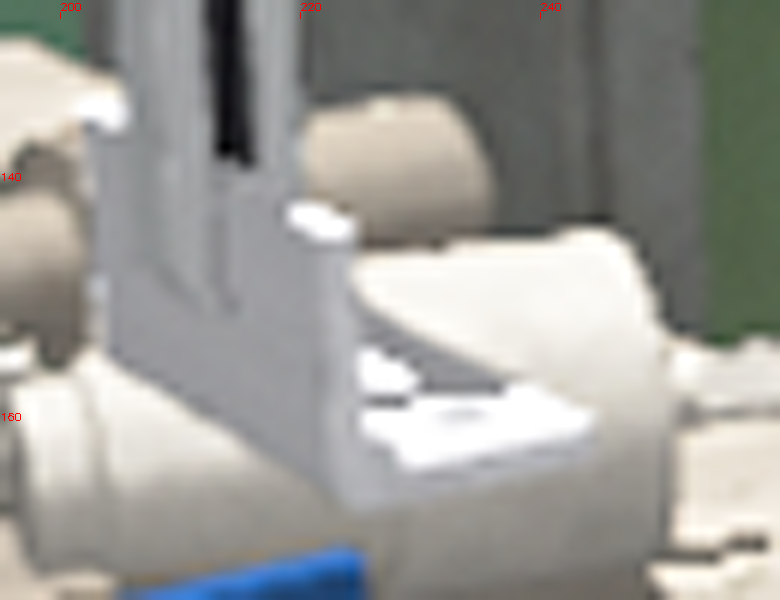

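Run:
```python
from h import *; import pickle
p=np.array([483.4,423.5,162.7]); yaw=np.radians(87.3)
tx=np.array([np.cos(yaw),np.sin(yaw),0]); ty=np.array([np.sin(yaw),-np.cos(yaw),0])
ms=optics.camera_model("side"); mc=optics.camera_model("scene")
def pl(n,m,px,off):
    c,d=ray(m,px); q=p+off*ty
    X=c+d*(((q-c)@ty)/(d@ty))[:,None]
    for x in X: print(n,"along",round((x-p)@tx,1),"z rel TCP",round(x[2]-p[2],1))
pl("scene back plane: near top, near heel, far top, far heel",mc,[[218.5,142.8],[224,167.2],[200.8,132.5],[203.5,154.5]],-4)
pl("side back: near top, near heel",ms,[[233.8,119.8],[240,142.5]],-4)
s=pickle.load(open("w6.pkl","rb"));m=s[1]
pl("wrist top far/near back", m,[[272,155],[275,388]],-4)
```

```text
scene back plane: near top, near heel, far top, far heel along -34.0 z rel TCP 25.7
scene back plane: near top, near heel, far top, far heel along -55.4 z rel TCP -29.9
scene back plane: near top, near heel, far top, far heel along 62.9 z rel TCP 28.6
scene back plane: near top, near heel, far top, far heel along 56.6 z rel TCP -28.2
side back: near top, near heel along -38.6 z rel TCP 28.2
side back: near top, near heel along -78.8 z rel TCP -13.9
wrist top far/near back along 52.8 z rel TCP -12.4
wrist top far/near back along -120.1 z rel TCP -53.9
```

The two distant views nearly lie in the wall's plane, so they are ill-conditioned. They still agree that the heel is about 29 mm below the TCP and the foot is level. The wrist view puts the bracket's centre about 3 mm towards +y. I carry it over to the nest, turning about 14.7°.

Call:
{"name": "play_rows", "arguments": {"gripper": [0, 0, 0, 0, 0, 0, 0, 0], "delta_pos": [[-0.048, 0.006, 0], [-0.048, 0.003, 0], [-0.048, 0, 0], [-0.048, -0.003, 0], [-0.048, -0.006, 0], [-0.048, -0.006, 0], [0, 0, 0], [0, 0, 0]], "turn": [-0.064, -0.064, -0.064, -0.064, 0, 0, 0, 0]}}

```text
time_s: 8.65
position: [506.7, 135.3, 162.1]
eef_rot: [0.63, 0.777, -0.0, -0.001]
force: [-0.1, 0.1, -3.1]
finger_gap: 8.0
```

Run:
```python
from h import *
import pickle
s=env.sense(); print({k:np.round(s[k],4) for k in ["time_s","position","eef_rot","force","torque","finger_gap"]},np.degrees(2*np.arctan2(s["eef_rot"][1],s["eef_rot"][0])))
m=optics.camera_model("wrist"); im=optics.capture("wrist")[:,:,::-1]; cv2.imwrite("pics/w7.png",im)
pickle.dump((env.sense(),m),open("w7.pkl","wb"))
crop(cv2.imread("pics/w7.png"),150,40,420,300,3,"pics/w7c.png")
im=optics.capture("side")[:,:,::-1]; cv2.imwrite("pics/side7.png",im); crop(cv2.imread("pics/side7.png"),230,130,380,260,5,"pics/s7.png")
```

```text
{'time_s': np.float64(8.65), 'position': array([506.6608, 135.3036, 162.084 ]), 'eef_rot': array([ 6.298e-01,  7.767e-01, -0.000e+00, -5.000e-04]), 'force': array([-0.1252,  0.1168, -3.085 ]), 'torque': array([ 0.004 , -0.0791,  0.0012]), 'finger_gap': np.float64(7.9728)} 101.92275997848655
```

View pics/w7c.png

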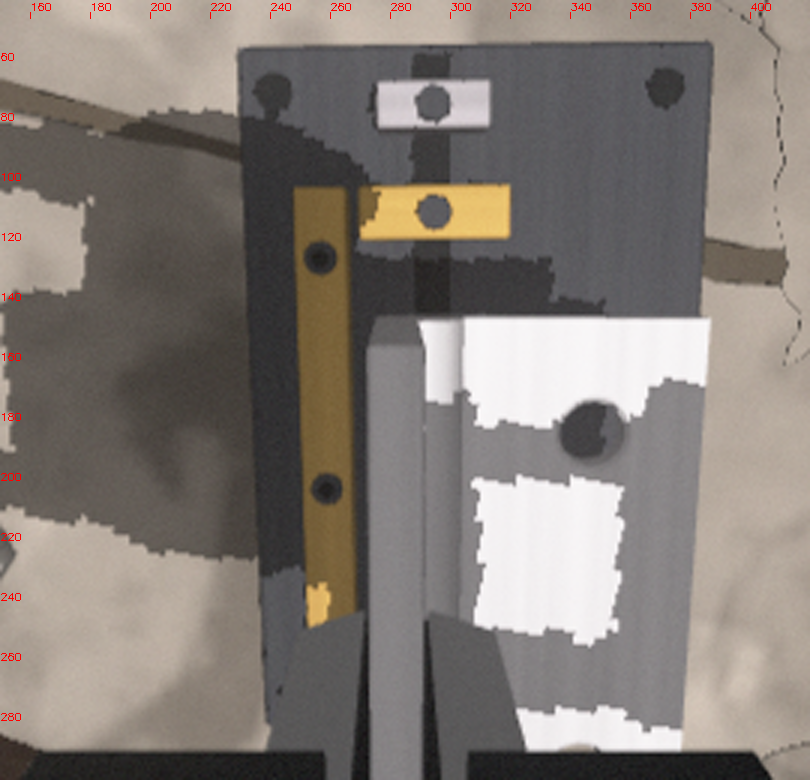

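View pics/s7.png

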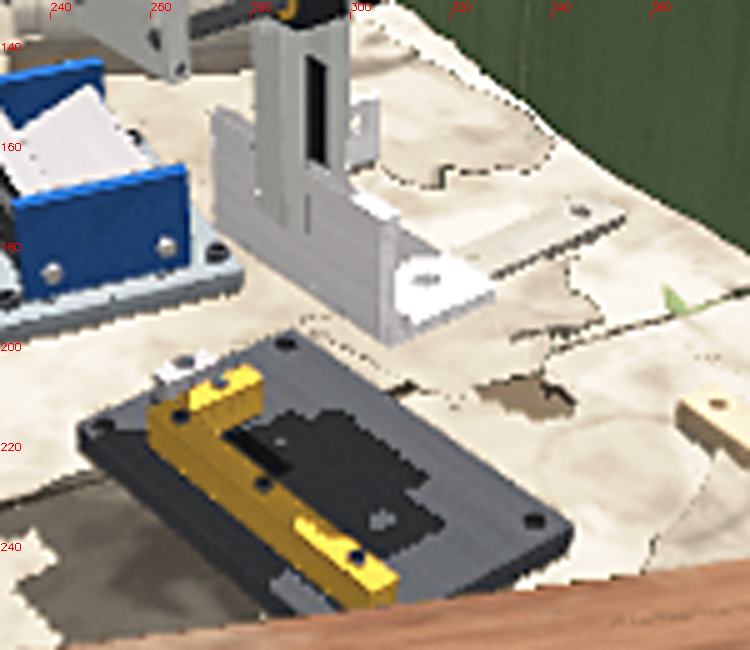

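The wrist crop shows the rail's inner top edge from (265,103) to (269,244), the stop face along row 119.5, and the bracket's wall and foot in hand. I work out the offsets.

Run:
```python
from h import *; import pickle
s,m=pickle.load(open("w7.pkl","rb")); p=s["position"]; yaw=2*np.arctan2(s["eef_rot"][1],s["eef_rot"][0])
tx=np.array([np.cos(yaw),np.sin(yaw),0]); ty=np.array([np.sin(yaw),-np.cos(yaw),0])
def P(n,px,z):
    X=onz(m,px,z); print(n,"tool x,y:",[[round((x-p)@tx,1),round((x-p)@ty,1)] for x in X])
print(p)
P("rail face top",[[265.3,102.7],[269,244]],38)
P("stop face",[[270,119.7],[320,119.3]],38)
P("stop back",[[269.7,102],[320,101.5]],38)
P("block",[[275.5,82.5],[313.5,82.5]],30)
P("plate corners",[[229.5,56],[387,54]],16)
for dz in (-28,-30):
  P("wall top back edge, end",[[272.3,155],[273.3,290],[291.5,155]],162+dz+60)
  P("foot end corners",[[386.7,146],[379,280]],162+dz+8)
```

```text
[506.68558588 135.80368504 162.15056204]
rail face top tool x,y: [[np.float64(82.5), np.float64(-11.6)], [np.float64(-33.8), np.float64(-9.8)]]
stop face tool x,y: [[np.float64(69.6), np.float64(-8.0)], [np.float64(69.9), np.float64(31.5)]]
stop back tool x,y: [[np.float64(83.0), np.float64(-8.1)], [np.float64(83.4), np.float64(31.2)]]
block tool x,y: [[np.float64(98.2), np.float64(-3.6)], [np.float64(98.2), np.float64(26.5)]]
plate corners tool x,y: [[np.float64(120.0), np.float64(-41.2)], [np.float64(121.4), np.float64(87.0)]]
wall top back edge, end tool x,y: [[np.float64(56.3), np.float64(-2.4)], [np.float64(-1.5), np.float64(-2.4)], [np.float64(56.3), np.float64(5.2)]]
foot end corners tool x,y: [[np.float64(56.2), np.float64(56.8)], [np.float64(-20.3), np.float64(57.5)]]
wall top back edge, end tool x,y: [[np.float64(56.1), np.float64(-2.4)], [np.float64(-2.5), np.float64(-2.4)], [np.float64(56.1), np.float64(5.2)]]
foot end corners tool x,y: [[np.float64(56.0), np.float64(57.3)], [np.float64(-21.2), np.float64(58.0)]]
```

Call:
{"name": "play_rows", "arguments": {"gripper": [0, 0, 0, 0, 0, 0, 0, 0], "delta_pos": [[0, 0, 0.02], [0, 0, 0.03], [0, 0, 0.025], [0, 0, 0.02], [0, 0, 0.01], [0, 0, 0.005], [0, 0, 0], [0, 0, 0]], "turn": [-0.005, -0.005, 0, 0, 0, 0, 0, 0]}}

```text
time_s: 9.75
position: [507.6, 135.3, 53.2]
eef_rot: [0.626, 0.78, 0.001, 0.001]
force: [-0.6, -0.3, -2.0]
finger_gap: 7.5
```

Run:
```python
from h import *
s=env.sense(); print({k:np.round(s[k],4) for k in ["time_s","position","eef_rot","force","torque","finger_gap"]},np.degrees(2*np.arctan2(s["eef_rot"][1],s["eef_rot"][0])))
im=optics.capture("side")[:,:,::-1]; cv2.imwrite("pics/side8.png",im); crop(cv2.imread("pics/side8.png"),230,160,350,260,6,"pics/s8.png")
```

```text
{'time_s': np.float64(9.75), 'position': array([507.5576, 135.2912,  53.1594]), 'eef_rot': array([6.255e-01, 7.802e-01, 5.000e-04, 6.000e-04]), 'force': array([-0.6109, -0.3126, -1.9513]), 'torque': array([-0.0321, -0.0526, -0.0014]), 'finger_gap': np.float64(7.4594)} 102.55745592989533
```

View pics/s8.png

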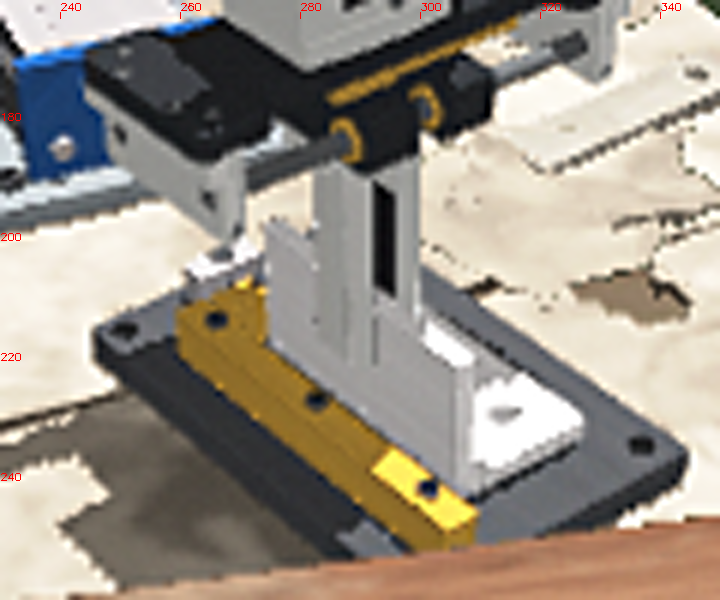

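The bracket hovers just above the plate on the foot side of the rail, short of the stop. I lower it slowly to feel for the plate.

Call:
{"name": "play_rows", "arguments": {"gripper": [0, 0, 0, 0, 0, 0, 0, 0], "delta_pos": [[0, 0, 0.002], [0, 0, 0.002], [0, 0, 0.002], [0, 0, 0.001], [0, 0, 0], [0, 0, 0], [0, 0, 0], [0, 0, 0]], "turn": [0, 0, 0, 0, 0, 0, 0, 0]}}

```text
time_s: 10.8
position: [507.0, 135.0, 47.8]
eef_rot: [0.626, 0.78, 0.0, 0.0]
force: [-4.0, -1.0, 13.9]
finger_gap: 8.1
```

Call:
{"name": "play_rows", "arguments": {"gripper": [0, 0, 0, 0, 0, 0, 0, 0], "delta_pos": [[0, 0, -0.001], [0, -0.002, 0], [0, -0.002, 0], [0, -0.001, 0], [0, -0.001, 0], [0, 0, 0], [0, 0, 0], [0, 0, 0]], "turn": [0, 0, 0, 0, 0, 0, 0, 0]}}

```text
time_s: 11.8
position: [504.7, 134.4, 47.7]
eef_rot: [0.626, 0.78, 0.003, 0.002]
force: [4.4, 1.2, 5.3]
finger_gap: 7.6
```

Run:
```python
from h import *
import pickle
s=env.sense(); print({k:np.round(s[k],4) for k in ["time_s","position","eef_rot","force","torque","finger_gap"]},np.degrees(2*np.arctan2(s["eef_rot"][1],s["eef_rot"][0])))
m=optics.camera_model("wrist"); im=optics.capture("wrist")[:,:,::-1]; cv2.imwrite("pics/w9.png",im)
im=optics.capture("side")[:,:,::-1]; cv2.imwrite("pics/side9.png",im); crop(cv2.imread("pics/side9.png"),250,180,330,255,9,"pics/s9.png")
```

```text
{'time_s': np.float64(11.8), 'position': array([504.6852, 134.3706,  47.7454]), 'eef_rot': array([0.6257, 0.78  , 0.0027, 0.0025]), 'force': array([4.433 , 1.194 , 5.3431]), 'torque': array([ 0.3312, -1.2133, -0.0599]), 'finger_gap': np.float64(7.5795)} 102.53098173681337
```

View pics/w9.png

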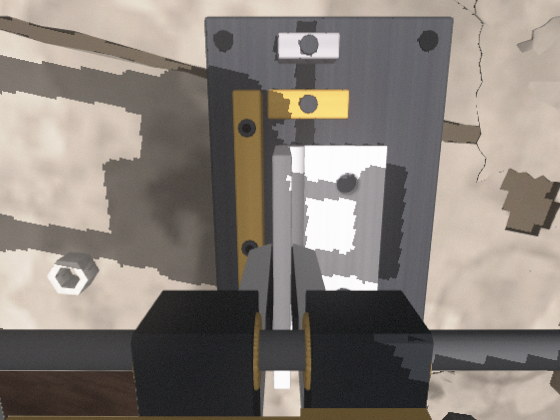

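View pics/s9.png

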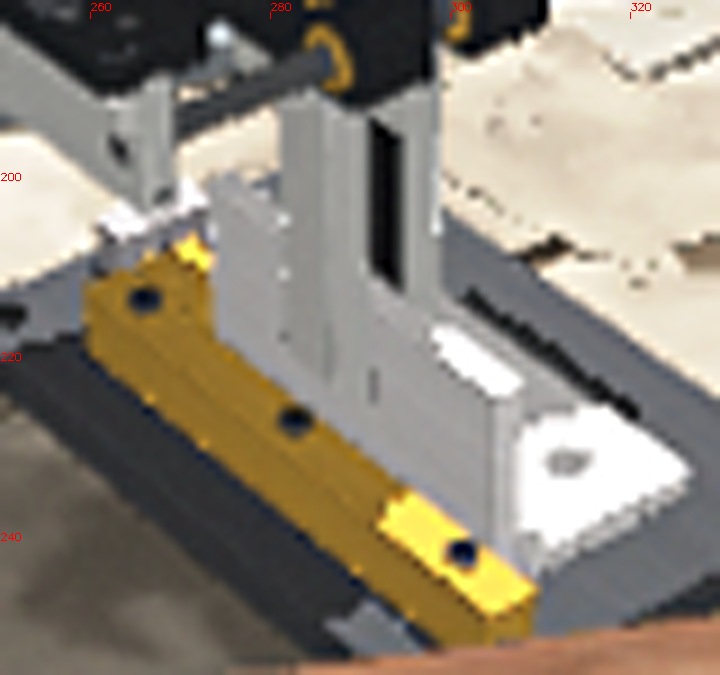

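Call:
{"name": "play_rows", "arguments": {"gripper": [0, 0, 0, 0, 0, 0, 0, 0], "delta_pos": [[0, -0.001, 0], [0, -0.001, 0], [0, -0.001, 0], [0, -0.001, 0], [0, 0, 0], [0, 0, 0], [0, 0, 0], [0, 0, 0]], "turn": [0, 0, 0, 0, 0, 0, 0, 0]}}

```text
time_s: 12.9
position: [500.9, 133.4, 47.7]
eef_rot: [0.626, 0.78, 0.003, 0.003]
force: [5.2, 0.7, 7.2]
finger_gap: 7.9
```

It moved another 4 mm at constant force, so that was plate friction and not the rail. Continuing.

Call:
{"name": "play_rows", "arguments": {"gripper": [0, 0, 0, 0, 0, 0, 0, 0], "delta_pos": [[0, -0.001, 0], [0, -0.001, 0], [0, -0.001, 0], [0, -0.001, 0], [0, 0, 0], [0, 0, 0], [0, 0, 0], [0, 0, 0]], "turn": [0, 0, 0, 0, 0, 0, 0, 0]}}

```text
time_s: 13.9
position: [498.6, 132.9, 47.7]
eef_rot: [0.626, 0.78, 0.004, 0.004]
force: [8.3, 1.6, 1.8]
finger_gap: 7.8
```

Run:
```python
from h import *
s=env.sense(); print({k:np.round(s[k],4) for k in ["time_s","position","force","torque"]})
im=optics.capture("side")[:,:,::-1]; cv2.imwrite("pics/side10.png",im); crop(cv2.imread("pics/side10.png"),250,180,330,255,9,"pics/s10.png")
im=optics.capture("wrist")[:,:,::-1]; cv2.imwrite("pics/w10.png",im); crop(cv2.imread("pics/w10.png"),200,60,400,260,3,"pics/w10c.png")
```

```text
{'time_s': np.float64(13.9), 'position': array([498.6425, 132.9212,  47.7479]), 'force': array([8.3032, 1.6402, 1.8201]), 'torque': array([ 0.4712, -1.7272,  0.0748])}
```

View pics/s10.png

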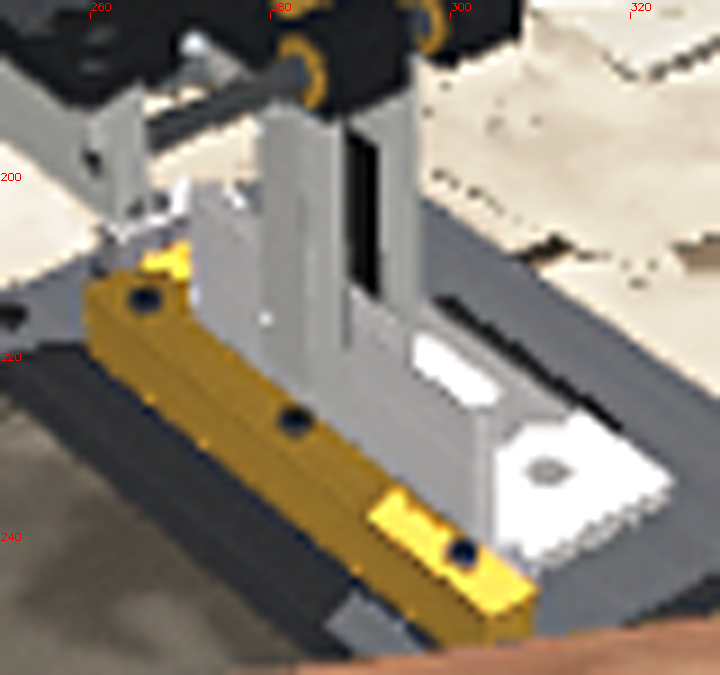

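View pics/w10c.png

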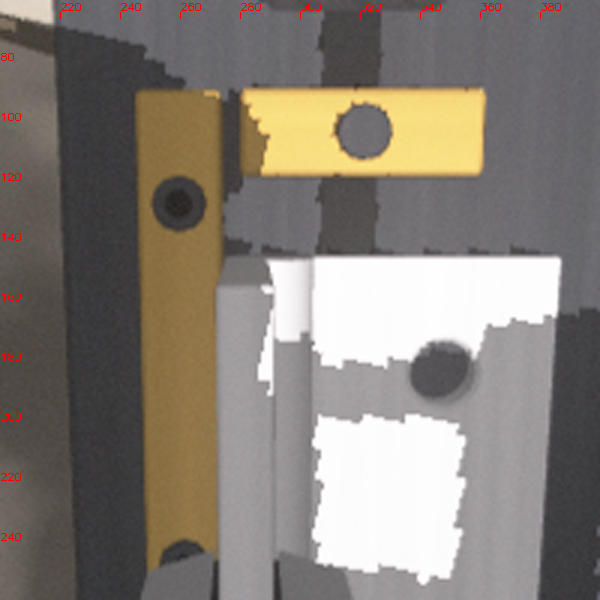

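The lateral force has risen to 8 N with reduced motion, and the wrist view shows the wall against the rail. I now slide left along the rail towards the stop, with a firmer grip.

Call:
{"name": "play_rows", "arguments": {"gripper": [0, 0, 0, 0, 0, 0, 0, 0], "delta_pos": [[0, 0, 0], [0.001, 0, 0], [0.002, 0, 0], [0.002, 0, 0], [0.002, 0, 0], [0.002, 0, 0], [0.001, 0, 0], [0, 0, 0]], "turn": [0, 0, 0, 0, 0, 0, 0, 0], "newtons": 55}}

```text
time_s: 15.0
position: [497.1, 139.6, 48.0]
eef_rot: [0.625, 0.781, 0.002, 0.006]
force: [9.2, -7.2, 5.0]
finger_gap: 7.7
```

```bash
cat >> h.py <<'E'
def st():
    s=env.sense(); yaw=2*np.arctan2(s["eef_rot"][1],s["eef_rot"][0])
    tx=np.array([np.cos(yaw),np.sin(yaw),0]); ty=np.array([np.sin(yaw),-np.cos(yaw),0])
    print("t",round(s["time_s"],2),"along",(s["position"]@tx).round(2),"across",(s["position"]@ty).round(2),"z",s["position"][2].round(2),"F along",(s["force"]@tx).round(2),"across",(s["force"]@ty).round(2),"z",s["force"][2].round(2),"yaw",np.degrees(yaw).round(2),"gap",np.round(s["finger_gap"],2),"tau",s["torque"].round(2))
E
python3 -c "
from h import *
st()"
```

```text
t 15.0 along 27.08 across 515.65 z 48.05 F along -9.08 across 7.4 z 5.05 yaw 102.68 gap 7.72 tau [-1.19 -1.91 -0.03]
```

Sliding friction is about 9 N, so I ease the sideways and downward pressure a little before the stop contact.

Call:
{"name": "play_rows", "arguments": {"gripper": [0, 0, 0, 0, 0, 0, 0, 0], "delta_pos": [[0, 0.001, -0.0005], [0.001, 0.001, 0], [0.001, 0, 0], [0.001, 0, 0], [0.001, 0, 0], [0.001, 0, 0], [0.001, 0, 0], [0, 0, 0]], "turn": [0, 0, 0, 0, 0, 0, 0, 0]}}

```text
time_s: 16.0
position: [495.8, 146.0, 48.0]
eef_rot: [0.625, 0.781, 0.001, 0.004]
force: [6.6, -5.5, 5.2]
finger_gap: 7.7
```

```bash
python3 -c "
from h import *
st()
im=optics.capture('wrist')[:,:,::-1]; cv2.imwrite('pics/w11.png',im); crop(cv2.imread('pics/w11.png'),200,20,400,220,3,'pics/w11c.png')"
```

```text
t 16.0 along 33.76 across 515.71 z 48.01 F along -6.83 across 5.26 z 5.22 yaw 102.66 gap 7.65 tau [-1.04 -1.43 -0.01]
```

View pics/w11c.png

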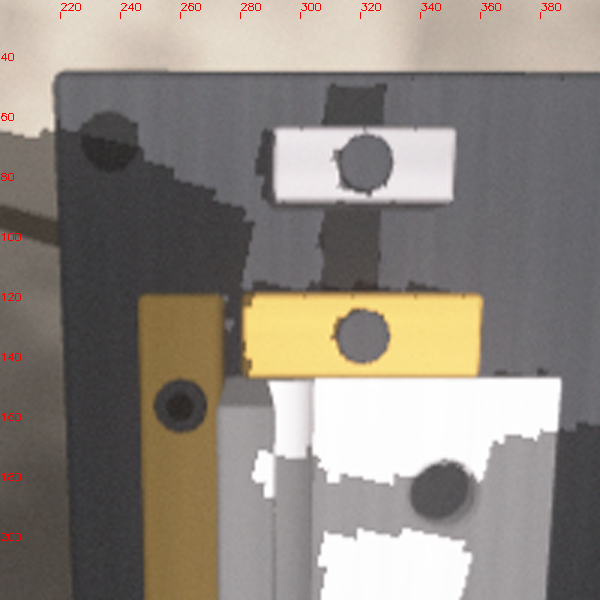

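The bracket end is now about at the stop face (row 146); the block face at row 87 is roughly 14 mm beyond the stop's back. I continue gently.

Call:
{"name": "play_rows", "arguments": {"gripper": [0, 0, 0, 0, 0, 0, 0, 0], "delta_pos": [[0.001, 0, 0], [0.0015, 0, 0], [0.0015, 0, 0], [0.0015, 0, 0], [0.0015, 0, 0], [0.001, 0, 0], [0, 0, 0], [0, 0, 0]], "turn": [0, 0, 0, 0, 0, 0, 0, 0]}}

```text
time_s: 17.05
position: [494.2, 153.1, 48.1]
eef_rot: [0.625, 0.781, 0.0, 0.005]
force: [7.3, -8.7, 4.6]
finger_gap: 7.6
```

```bash
python3 -c "
from h import *
st()"
```

```text
t 17.05 along 40.8 across 515.72 z 48.06 F along -10.05 across 5.22 z 4.6 yaw 102.69 gap 7.59 tau [-1.49 -1.43  0.01]
```

Call:
{"name": "play_rows", "arguments": {"gripper": [0, 0, 0, 0, 0, 0, 0, 0], "delta_pos": [[0.001, 0, 0], [0.001, 0, 0], [0.001, 0, 0], [0.001, 0, 0], [0.001, 0, 0], [0, 0, 0], [0, 0, 0], [0, 0, 0]], "turn": [0, 0, 0, 0, 0, 0, 0, 0]}}

```text
time_s: 18.05
position: [493.1, 157.9, 48.1]
eef_rot: [0.625, 0.781, 0.0, 0.005]
force: [7.0, -8.2, 5.8]
finger_gap: 7.8
```

```bash
python3 -c "
from h import *
st()
im=optics.capture('wrist')[:,:,::-1]; cv2.imwrite('pics/w12.png',im); crop(cv2.imread('pics/w12.png'),200,20,400,220,3,'pics/w12c.png')"
```

```text
t 18.05 along 45.74 across 515.76 z 48.09 F along -9.58 across 5.07 z 5.83 yaw 102.69 gap 7.84 tau [-1.45 -1.43 -0.01]
```

View pics/w12c.png

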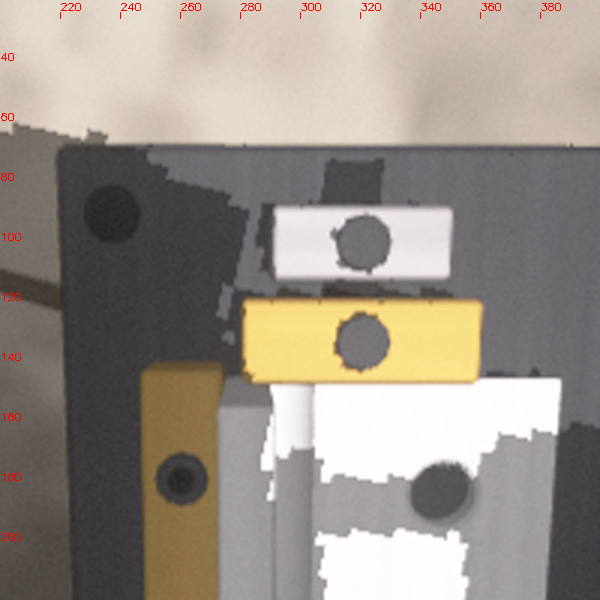

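The stop moves with the bracket, with about 7 px (roughly 4 mm) left to the block. Sliding resistance is steady at about 10 N in total.

Call:
{"name": "play_rows", "arguments": {"gripper": [0, 0, 0, 0, 0, 0, 0, 0], "delta_pos": [[0.001, 0, 0], [0.001, 0, 0], [0.001, 0, 0], [0.001, 0, 0], [0, 0, 0], [0, 0, 0], [0, 0, 0], [0, 0, 0]], "turn": [0, 0, 0, 0, 0, 0, 0, 0]}}

```text
time_s: 19.1
position: [492.4, 160.8, 48.1]
eef_rot: [0.624, 0.781, -0.0, 0.005]
force: [8.1, -12.2, 5.4]
finger_gap: 7.6
```

```bash
python3 -c "
from h import *
st()"
```

```text
t 19.1 along 48.37 across 515.77 z 48.14 F along -13.64 across 5.18 z 5.35 yaw 102.73 gap 7.6 tau [-1.92 -1.54 -0.05]
```

It has come up solid: only 2.6 mm moved of 4 mm, and the force is rising. I now make the firm push, aiming for about 22 N in total, of which about 7 N is sliding friction.

Call:
{"name": "play_rows", "arguments": {"gripper": [0, 0, 0, 0, 0, 0, 0, 0], "delta_pos": [[0.001, 0, 0], [0.001, 0, 0], [0.001, 0, 0], [0, 0, 0], [0, 0, 0], [0, 0, 0], [0, 0, 0], [0, 0, 0]], "turn": [0, 0, 0, 0, 0, 0, 0, 0]}}

```text
time_s: 20.1
position: [492.4, 161.2, 48.5]
eef_rot: [0.624, 0.782, -0.002, 0.007]
force: [7.9, -18.8, 8.3]
finger_gap: 7.4
```

```bash
python3 -c "
from h import *
st()"
```

```text
t 20.1 along 47.78 across 515.9 z 48.51 F along -20.04 across 3.5 z 8.32 yaw 102.83 gap 7.42 tau [-3.4  -1.76 -0.05]
```

Call:
{"name": "play_rows", "arguments": {"gripper": [0, 0, 0, 0, 0, 0, 0, 0], "delta_pos": [[0.001, 0, 0], [0, 0, 0], [0, 0, 0], [0, 0, 0], [0, 0, 0], [0, 0, 0], [0, 0, 0], [0, 0, 0]], "turn": [0, 0, 0, 0, 0, 0, 0, 0]}}

```text
time_s: 21.1
position: [492.3, 161.2, 48.6]
eef_rot: [0.623, 0.782, -0.002, 0.008]
force: [8.1, -21.4, 8.5]
finger_gap: 7.8
```

```bash
python3 -c "
from h import *
st()
im=optics.capture('wrist')[:,:,::-1]; cv2.imwrite('pics/w13.png',im); crop(cv2.imread('pics/w13.png'),200,20,400,220,3,'pics/w13c.png')
im=optics.capture('side')[:,:,::-1]; cv2.imwrite('pics/side13.png',im); crop(cv2.imread('pics/side13.png'),240,170,330,255,8,'pics/s13.png')"
```

```text
t 21.1 along 47.54 across 515.88 z 48.57 F along -22.68 across 3.11 z 8.48 yaw 102.87 gap 7.77 tau [-3.87 -1.77 -0.14]
```

View pics/w13c.png

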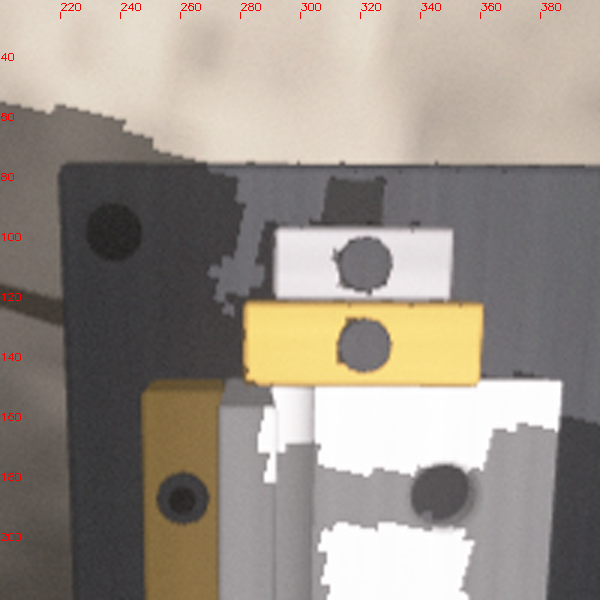

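View pics/s13.png

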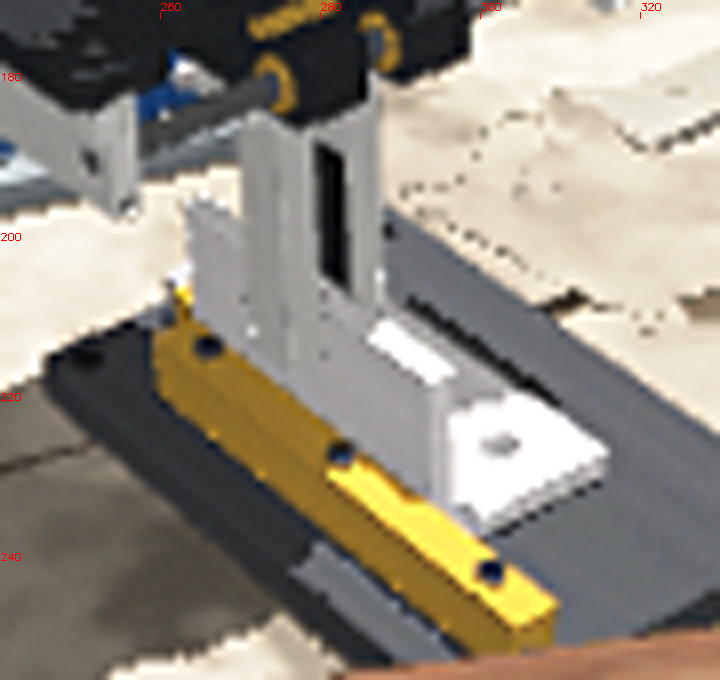

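The stop is solid on the block and the push held at 22.7 N total, about 13–15 N of it on the stop. I now unload the stored push before letting go.

Call:
{"name": "play_rows", "arguments": {"gripper": [0, 0, 0, 0, 0, 0, 0, 0], "delta_pos": [[-0.002, 0, 0], [-0.002, 0, 0], [-0.002, 0, 0], [0, 0, 0], [0, 0, 0], [0, 0, 0], [0, 0, 0], [0, 0, 0]], "turn": [0, 0, 0, 0, 0, 0, 0, 0]}}

```text
time_s: 22.2
position: [492.5, 160.7, 48.0]
eef_rot: [0.625, 0.781, 0.001, 0.004]
force: [6.3, -6.0, 5.2]
finger_gap: 7.4
```

```bash
python3 -c "
from h import *
st()"
```

```text
t 22.2 along 48.88 across 515.73 z 48.01 F along -7.24 across 4.85 z 5.15 yaw 102.66 gap 7.43 tau [-1.07 -1.4  -0.02]
```

Call:
{"name": "play_rows", "arguments": {"gripper": [0, 0, 0, 0, 0, 0, 0, 0], "delta_pos": [[-0.001, 0.001, 0], [-0.0005, 0, 0], [0, 0, 0], [0, 0, 0], [0, 0, 0], [0, 0, 0], [0, 0, 0], [0, 0, 0]], "turn": [0, 0, 0, 0, 0, 0, 0, 0], "newtons": 20}}

```text
time_s: 23.2
position: [492.6, 160.6, 47.8]
eef_rot: [0.625, 0.78, 0.001, 0.003]
force: [4.6, -3.3, 5.2]
finger_gap: 7.8
```

```bash
python3 -c "
from h import *
st()"
```

```text
t 23.2 along 49.36 across 515.77 z 47.83 F along -4.26 across 3.78 z 5.15 yaw 102.59 gap 7.8 tau [-0.34 -1.11 -0.01]
```

It still leans lightly on the stop (4 N) and the rail (4 N). Releasing.

Call:
{"name": "play_rows", "arguments": {"gripper": [0.12, 0.16, 0.2, 0.25, 0.3, 0.35, 0.4, 0.4], "delta_pos": [[0, 0, 0], [0, 0, 0], [0, 0, 0], [0, 0, 0], [0, 0, 0], [0, 0, 0], [0, 0, 0], [0, 0, 0]], "turn": [0, 0, 0, 0, 0, 0, 0, 0]}}

```text
time_s: 24.2
position: [489.7, 161.5, 47.0]
eef_rot: [0.626, 0.78, -0.0, 0.0]
force: [-0.8, 0.2, 0.9]
finger_gap: 37.4
```

```bash
python3 -c "
from h import *
st()
im=optics.capture('wrist')[:,:,::-1]; cv2.imwrite('pics/w14.png',im); crop(cv2.imread('pics/w14.png'),180,60,430,310,3,'pics/w14c.png')
im=optics.capture('side')[:,:,::-1]; cv2.imwrite('pics/side14.png',im); crop(cv2.imread('pics/side14.png'),240,170,330,255,8,'pics/s14.png')"
```

```text
t 24.2 along 51.28 across 513.14 z 46.95 F along 0.41 across -0.76 z 0.9 yaw 102.55 gap 37.36 tau [-0.06 -0.08  0.01]
```

View pics/w14c.png

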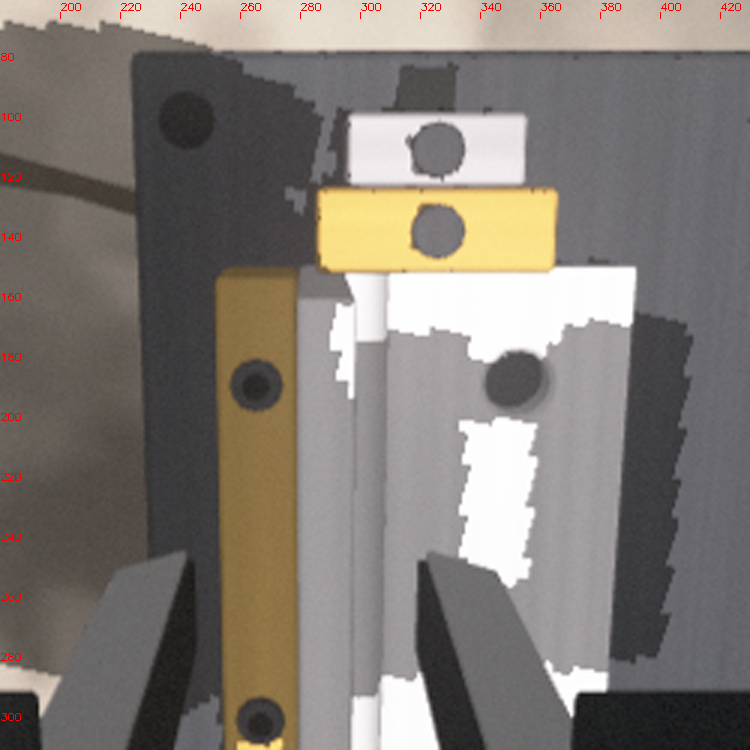

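View pics/s14.png

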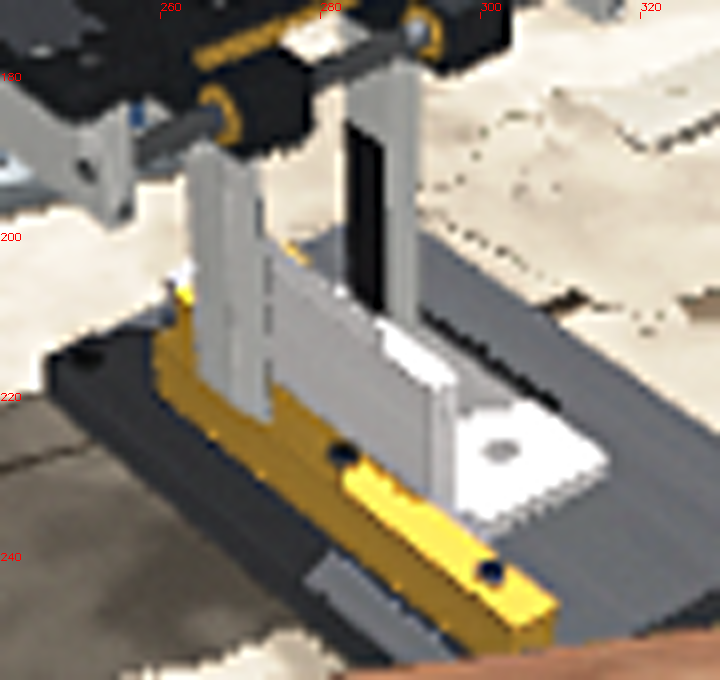

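Released; wall on the rail, end on the stop, stop on the block. I retract straight up.

Call:
{"name": "play_rows", "arguments": {"gripper": [0.45, 0.45, 0.45, 0.45, 0.45, 0.45, 0.45, 0.45], "delta_pos": [[0, 0, -0.005], [0, 0, -0.015], [0, 0, -0.025], [0, 0, -0.03], [0, 0, -0.03], [-0.02, 0, -0.03], [-0.02, 0, 0], [0, 0, 0]], "turn": [0, 0, 0, 0, 0, 0, 0, 0]}}

```text
time_s: 25.3
position: [498.9, 121.8, 183.3]
eef_rot: [0.626, 0.78, 0.001, 0.001]
force: [-1.6, 0.2, -0.6]
finger_gap: 42.2
```

```bash
python3 -c "
from h import *
import pickle
st()
m=optics.camera_model('wrist'); im=optics.capture('wrist')[:,:,::-1]; cv2.imwrite('pics/w15.png',im); pickle.dump((env.sense(),m),open('w15.pkl','wb')); crop(cv2.imread('pics/w15.png'),200,60,400,320,3,'pics/w15c.png')
im=optics.capture('side')[:,:,::-1]; cv2.imwrite('pics/side15.png',im); crop(cv2.imread('pics/side15.png'),240,170,330,255,8,'pics/s15.png')"
```

```text
t 25.3 along 11.45 across 513.47 z 183.3 F along 0.58 across -1.5 z -0.63 yaw 102.44 gap 42.23 tau [-0.01 -0.09  0.03]
```

View pics/w15c.png

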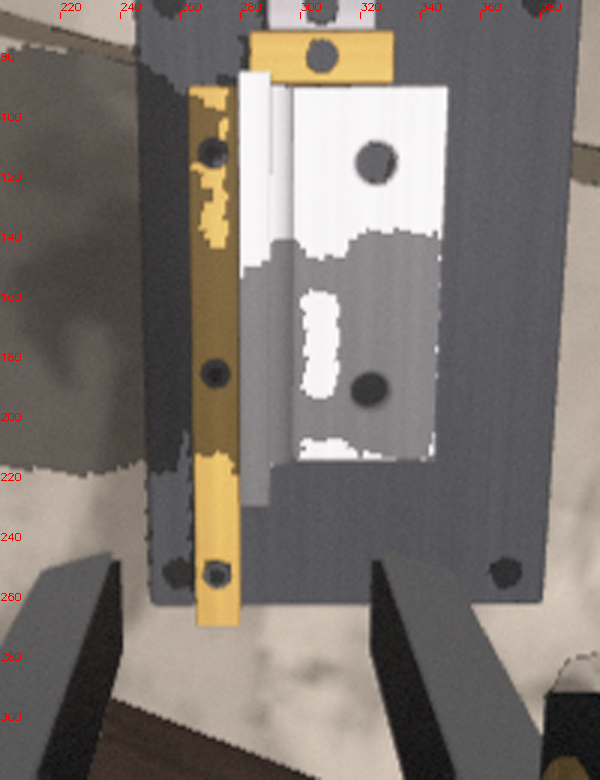

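View pics/s15.png

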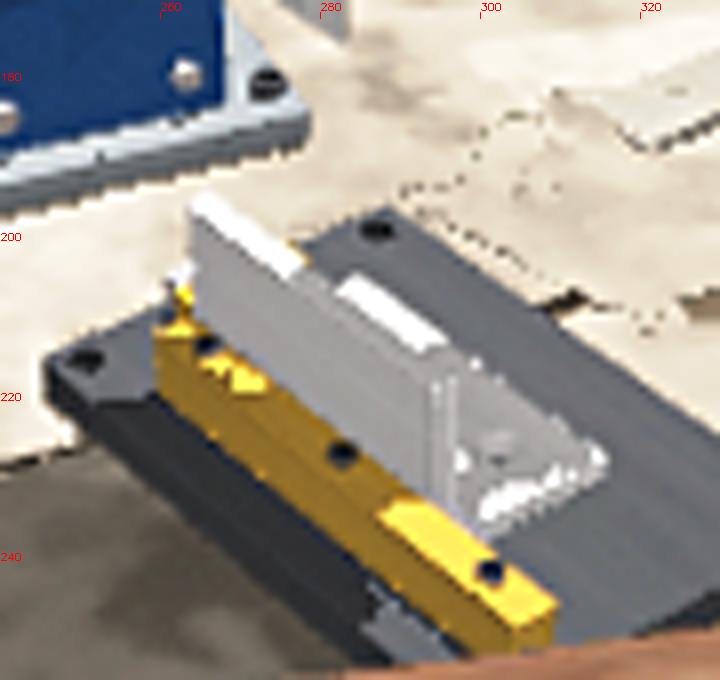

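Run:
```python
from h import *; import pickle
s,m=pickle.load(open("w15.pkl","rb")); p=s["position"]; yaw=2*np.arctan2(s["eef_rot"][1],s["eef_rot"][0])
tx=np.array([np.cos(yaw),np.sin(yaw),0]); ty=np.array([np.sin(yaw),-np.cos(yaw),0])
C=lambda x,y:[200+x/3,60+y/3]
def P(n,px,z):
    X=onz(m,px,z); print(n,[[float(round((x-p)@tx,1)),float(round((x-p)@ty,1))] for x in X])
P("stop face top",[C(250,82),C(392,82)],38)
P("foot end z24",[C(300,87),C(447,87),C(290,460),C(434,460)],24)
P("wall top back",[C(240,71),C(240,505)],76)
P("wall top inner",[C(270,71),C(270,505)],76)
P("rail face",[C(238,300),C(239,625),C(236,90)],38)
P("stop back",[C(250,31),C(392,31)],38); P("block face",[C(270,28),C(374,28)],30)
```

```text
stop face top [[95.1, 3.4], [95.1, 42.6]]
foot end z24 [[94.8, 17.9], [94.8, 60.3], [-16.0, 16.0], [-16.1, 61.0]]
wall top back [[94.7, 0.8], [-15.3, 0.5]]
wall top inner [[94.7, 8.1], [-15.3, 8.6]]
rail face [[35.2, -0.0], [-65.4, 0.0], [93.0, -0.4]]
stop back [[108.4, 3.4], [108.4, 42.2]]
block face [[110.1, 9.1], [110.1, 38.2]]
```

Within about 0.5 mm the checks agree: foot end 94.8 against stop face 95.1, wall back 0.5–0.8 against rail face 0.0, and the ends square. The robot touches nothing. Handing in.

```bash
python3 -c "
from h import *
print(env.finish_job())"
```

```text
the job is handed in; nothing more can be done
None
```

The bracket is in the checking nest, against the rail and the end stop, and the job was handed in at about 25.4 s of the 59 s allowed.

- **Right part:** The bracket in the die measured 110 mm long. The loose look-alike beside it was about 84 mm, so I left it alone.
- **Lift:** I gripped the leaning wall and lifted slowly, and the bracket straightened upright between the pads. It was not dropped.
- **Setting down:** I lowered it until the foot touched the plate, moved it against the rail, then slid it left along the rail to the stop.
- **Pushing the stop:** The stop travelled roughly 14 mm and came up solid. The highest reading was 22.7 N along the rail, about 7 N of it sliding friction. That puts roughly 13–15 N on the stop, but this is my estimate, since I could not measure the stop force separately.
- **Release:** I eased the push to about 4 N on both stop and rail before opening the fingers and retracting straight up.

The last wrist picture measured the bracket end 0.3–0.4 mm from the stop face and the wall's back 0.5–0.8 mm from the rail face. Both are inside the roughly 2 mm camera calibration, so they fit a snug seat but cannot prove contact that fine. The ends looked square, and the foot appeared flat on the plate. The arm touched nothing at the end.

One check was weak: locating the bracket in the gripper from the two fixed cameras worked poorly, because they look nearly along the wall. I used the wrist camera and the felt contact with the plate instead.

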